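# Index the coder's type arm to the green station

### The arm

A 7-joint arm with a two-finger parallel gripper is mounted at the origin on the work surface. World frame = base frame: x ahead of the robot, y to its left, z up, the work surface at z = 0. Lengths are in mm, angles in rad, forces in N, time in s.
With the tool pointing down it reaches from about 400 to 875 mm from the base axis. Payload 4.4 kg.
Tool frame: the origin (TCP) lies at the very end of the fingers, on their centre line; the grasp point (between the pads) lies 19 mm behind it; y points along the fingers, z is the direction in which the jaws open and shut, and the axes are right-handed (so a half turn about y gives the same grasp; the last joint's range is limited). The gripper opens to 85 mm and grips with 20 to 120 N. Pads are 22 mm wide; open, the fingers measure 114 mm over their backs; the gripper's body (76 mm by 85 mm) begins 54 mm behind the grasp point. The pads swing forward as they close: fully open they stand 13 mm farther back than shut.
Start: joints at [-1.262, 0.628, 0.038, 1.517, -0.027, 0.996, -0.02], TCP at [237.934, 604.901, 231.313] pointing down, gripper open.
Joint ranges: [-3.06, 3.06], [-0.37, 2.12], [-1.25, 1.32], [0.18, 2.47], [-1.1, 4.24], [0.23, 1.98], [-2.94, 2.94]. Speed limits (rad/s): [2.57, 2.57, 3.14, 3.14, 3.14, 3.14, 3.14].

### API

Orientations are given as [roll, pitch, yaw] about the fixed x, y, z axes, in that order (R = Rz(yaw) Ry(pitch) Rx(roll)).
In Python, from cell import * gives the robot as it stands.
- The arm moves only by the tool apply_moves, never from a script. Its argument "targets" is a list of rows, each a list of 6 numbers: the shift along the tool's x, y, z in units of 40 mm (1.0 is 40 mm), then the turn, a rotation vector about the tool's x, y, z in units of 8 degrees (1.0 is 8 degrees). A call has 1 to 12 rows; each row shifts and turns the commanded pose from where the row before left it, along the tool's axes as they then stand; what a row does not reach is not made up. A row lasts 1/8 s, in which the tool goes at most 62.5 mm and 10.7 degrees, less where a joint would pass 70% of its speed; a pose out of reach is approached as far as the arm can. A call is refused whole if a number of a shift passes 1 or a number of a turn 1, either way. A call with a gripper value outside its range is refused whole. "jaw" is the gripper command: -1 is shut, 1 is fully open, values between are in proportion, set as the call begins (left out, the last holds). The fingers move at their own pace and stop on an object; the grip force is fixed at half the most. Time passes only in rows, so rows that do not move let the fingers close. It gives the time, the measured TCP pose, the force and the opening at its end, in the units of the state.
- read_state(): the state, without advancing time (a new reading comes with each control period).
- get_image(name): name is "scene" or "top" or "wrist"; returns the picture (400x640x3 uint8, red, green, blue); there is no depth.
- calibration(name): a dict with "fx", "fy", "cx", "cy" (pixels), "world_from_camera" (4x4, takes a point from camera to world coordinates). Camera axes: x right, y down, z forward; pixel columns grow to the right and rows downward; lengths in mm; the calibration is good to about 2 mm. A picture is of the moment at which its call begins: read the wrist's pose just before it. calibration takes no time and is no camera call; for the wrist camera it gives the pose at the moment of the call.
- finish_job(): hands the job in, once; it reports no verdict.
The state is a dict: "clock": time; "qpos": joint angles; "qd": joint speeds; "tau": joint torques, N m; "eef_pos": TCP position; "tool_rot": TCP orientation; "force": force on the tool from outside, world axes, zero at the start; "torque": the same for the moment, N m; "width": finger opening in mm.
Only numpy, scipy, OpenCV 4.12 (cv2) and the standard library are available. Lean on these libraries where they do the work, as an engineer would, in place of code of your own. Each camera call takes 0.05 s, during which the arm holds its last target. There are 200 camera calls.

### The job

Move the coder over to the green station: first switch it off at the toggle, then pull up the sprung index pin by its black knob, swing the type arm round to the green flag and let the pin drop fully home into the slot there, and only then switch the toggle back on. Push the bat over lightly with a finger, without pinching it or driving it hard against its stop; never pull the pin while the switch is on, and leave the loose things on the bench where they are.

Things in the scene. Friction and masses are not known exactly. Their poses are not given: they have to be found in the camera images.
- switch_box: Dark grey control box fixed to the bench, 130 (x) x 110 (y) x 70 mm high, toggle in the middle of its top. Origin at the centre of its underside, z up; the bat swings in the box's own x-z plane. A green dot on the top marks on (+x side), a red dot marks off (-x side).
- toggle (a joint): Lean of the toggle bat in rad: +0.4 = on, leaning to the box's +x, against its stop; 0 = upright; -0.4 = off, leaning to -x. It starts on. Over-centre spring: about 7 N at the tip to move it off a stop, less nearer the middle; once past upright it snaps to the other stop by itself.
- bat_tip (a point): Top end of the round steel toggle bat, which is 72 mm long from its hinge, 18 mm thick near the tip, 11 mm at the root. The hinge line is 78 mm above the bench, over the box's centre, along the box's y.
- pivot (a point): On the vertical axis about which the type arm turns, 80 mm above the bench, nothing higher there; middle of the coder's fixed round silver base (radius 190, 16 mm high). The arm is a flat silver bar 34 mm wide, top 60 mm above the bench, with a brass block on it 50 mm wide, up to 80 mm high, 37 to 87 mm from the axis. It swings easily, to 0.95 rad either side of its middle.
- index_knob (a point): Centre of the upright black index knob at the arm's outer end: 30 mm diameter, 34 mm high, centre 96 mm above the bench when the pin is down, 120 mm from the pivot axis. Below it a 22 mm steel sleeve reaches up to 76 mm. The knob does not spin in the arm: turn the grip as the arm swings.
- index_pin (a joint): Height in m of the 10 mm round-ended pin below the knob, moving vertically with it: 0 = down, 0.026 = fully up. Spring down, 6 to 10 N. At 0.014 it clears the blue-grey plate under the arm; off a slot it rests at 0.014 and slides on the plate until it drops in a slot, which stops the arm. Starts in the 33 mm wide middle slot (some play); one 14 mm radial slot near each flag, about 0.7 rad off.
- green_flag: Green disc, 28 mm diameter, 22 mm high, fixed on the blue-grey plate's rim (plate top 32 mm above the bench) about 165 mm from the pivot axis; origin at the centre of its underside. It marks the wanted slot only roughly: at the knob's radius the slot's centre lies up to 9 mm to either side of the line from pivot to flag, and must be found by feel.
- red_flag: Red disc of the same size on the other side: marks the slot that is not wanted.
- type_holder: Loose bystander: brass type holder lying on the bench, with a black handle, 164 mm long, 44 mm wide, 38 mm high; origin under the root of its handle.
- screwdriver: Loose bystander: screwdriver, 180 mm long, lying on the bench; origin under its middle.
- type_jar: Loose bystander: amber jar, 64 mm in diameter, 85 mm high; origin at the centre of its underside.
Things that resemble listed ones, but are neither listed nor needed, are in the scene too. There is more than one size of the switch_box; the job needs the middle-sized.

How it is judged:
By the outcome, as a careful person would: the job done as asked, in the order asked, and still so for the second after the job is handed in, with the robot touching nothing.
It also fails if it takes over 70 s, if anything falls off the work surface, if the arm or the gripper's body presses on something with over 40 N, if the wrist force passes 120 N, or if a joint passes its speed limit or range.

## Working session

There is one attempt and no reset: what is moved stays moved. The work goes in short steps, Python scripts to look and compute and a tool call to move; the robot and the scene stay as the last step left them, time stands still between calls to the robot, and variables do not carry over. Pictures are saved under pics/ and viewed, about 8 in all and at most 12, crops included, and the job is handed in when it is done.

Besides the shell and the picture viewer there is one more tool, called after "Emit:" by a JSON object that holds its "name" and its "arguments", one argument or row to a line. apply_moves: Moves the arm, as the interface text tells. Its arguments: {"type":"object","properties":{"targets":{"type":"array"},"jaw":{"type":"number"}},"required":["targets"]}

```bash
mkdir -p pics; ls; python3 - <<'E'
from cell import *
import cv2,numpy as np
s=read_state();print({k:np.round(v,3).tolist() for k,v in s.items()})
for n in("scene","top"):
    cv2.imwrite(f"pics/{n}0.png",get_image(n)[:,:,::-1]);c=calibration(n);print(n,c["fx"],c["cx"],c["cy"],np.round(c["world_from_camera"],3).tolist())
E
```

```text
pics
{'clock': 0.0, 'qpos': [-1.262, 0.629, 0.038, 1.518, -0.027, 0.996, -0.02], 'qd': [-0.002, 0.001, 0.0, 0.002, -0.003, 0.001, 0.001], 'tau': [0.0, -56.341, 1.227, -19.344, 0.011, 0.01, 0.0], 'eef_pos': [237.698, 604.294, 230.395], 'tool_rot': [-1.573, -0.0, -0.375], 'force': [0.277, -0.578, 0.657], 'torque': [0.046, 0.005, 0.013], 'width': 85.378}
scene 501.3901882516579 315.4676356556453 200.84489590375512 [[0.207, 0.627, -0.751, 1445.376], [0.978, -0.137, 0.156, -265.894], [-0.005, -0.767, -0.641, 897.736], [0.0, 0.0, 0.0, 1.0]]
top 411.59216336467074 317.36409561516507 196.608467772652 [[-0.004, -0.986, 0.169, 384.703], [-1.0, 0.007, 0.02, -68.349], [-0.021, -0.169, -0.985, 1130.572], [0.0, 0.0, 0.0, 1.0]]
```

View pics/top0.png

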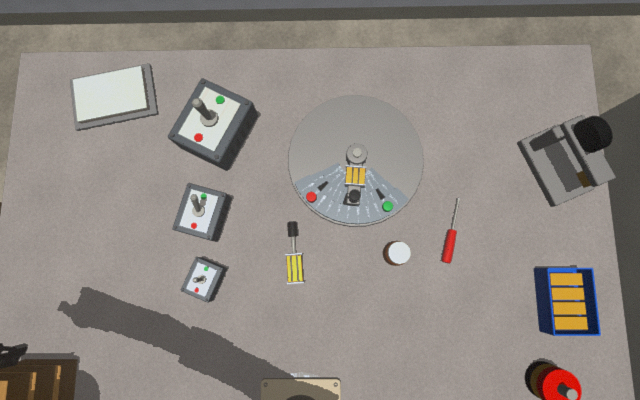

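View pics/scene0.png

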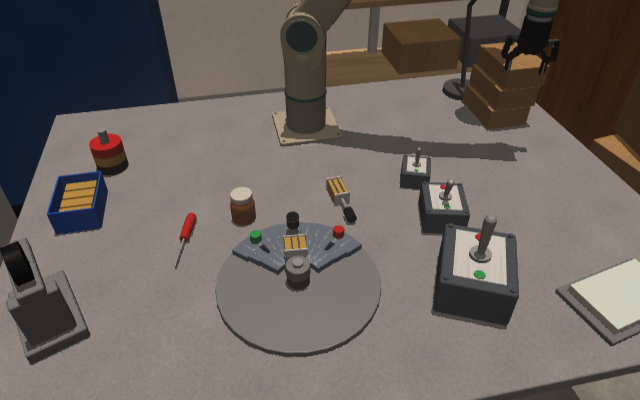

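Top view shows three toggle boxes: large (213,124), middle (202,211) and small (203,279). The middle one at (202,211) should be the job's box, to be checked against 130x110. The pivot is at (357,152), the knob at (354,197), the green flag at (388,206) and the red flag at (312,197).

```bash
cat > h.py <<'E'
from cell import *
import cv2,numpy as np
from scipy.spatial.transform import Rotation as Ro
def ray(n,u,v,c=None):
    c=c or calibration(n);T=np.array(c["world_from_camera"]);d=T[:3,:3]@[(u-c["cx"])/c["fx"],(v-c["cy"])/c["fy"],1];return T[:3,3],d
def onz(n,u,v,z,c=None):
    o,d=ray(n,u,v,c);return o+d*(z-o[2])/d[2]
def tri(n1,p1,n2,p2):
    a,d=ray(n1,*p1);b,e=ray(n2,*p2);s=np.linalg.lstsq(np.c_[d,-e],b-a,rcond=None)[0];P,Q=a+s[0]*d,b+s[1]*e
    return (P+Q)/2,np.linalg.norm(P-Q)
def proj(n,P,c=None):
    c=c or calibration(n);T=np.linalg.inv(np.array(c["world_from_camera"]));q=T[:3,:3]@np.array(P,float)+T[:3,3];return np.array([c["cx"]+c["fx"]*q[0]/q[2],c["cy"]+c["fy"]*q[1]/q[2]])
def blobs(im,mask,x0,y0,x1,y1,amin=6):
    m=np.zeros_like(mask,np.uint8);m[y0:y1,x0:x1]=mask[y0:y1,x0:x1]
    k,_,st,ce=cv2.connectedComponentsWithStats(m);return [(np.round(ce[i],1).tolist(),st[i].tolist()) for i in range(1,k) if st[i][4]>=amin]
E
python3 - <<'E'
from h import *
R={"top":dict(green=(140,60,450,310),red=(140,60,340,310)),"scene":dict(green=(230,140,520,300),red=(320,140,520,300))}
for n in R:
    im=cv2.imread(f"pics/{n}0.png");b,g,r=[im[:,:,i].astype(int) for i in range(3)]
    for cn,m in(("green",(g>r+50)&(g>b+40)),("red",(r>g+70)&(r>b+70))):
        for c,s in blobs(im,m,*R[n][cn],4): print(n,cn,c,s[4],"bbox",s[:4],np.round(onz(n,*c,70),0)[:2],np.round(onz(n,*c,54),0)[:2])
t=cv2.imread("pics/top0.png");s=cv2.imread("pics/scene0.png")
A=cv2.resize(t[170:250,160:240],(400,400),interpolation=cv2.INTER_CUBIC)
B=cv2.resize(t[130:230,300:400],(400,400),interpolation=cv2.INTER_CUBIC)
C=s[130:230,400:500];D=s[200:300,240:340]
cv2.imwrite("pics/crop.png",cv2.resize(np.vstack([np.hstack([cv2.resize(A,(300,300)),cv2.resize(B,(300,300))]),np.hstack([cv2.resize(C,(300,300),interpolation=2),cv2.resize(D,(300,300),interpolation=2)])]),(600,600)))
E
```

```text
top green [219.5, 99.3] 54 bbox [216, 96, 8, 8] [839. 220.] [846. 225.]
top green [203.0, 195.3] 22 bbox [201, 193, 5, 5] [572. 254.] [575. 259.]
top green [387.5, 205.8] 82 bbox [383, 201, 10, 10] [ 541. -229.] [ 543. -231.]
top green [205.5, 268.5] 14 bbox [204, 267, 4, 4] [382. 239.] [382. 244.]
top red [197.9, 137.0] 60 bbox [194, 133, 9, 9] [732. 275.] [737. 280.]
top red [310.8, 196.3] 80 bbox [306, 192, 10, 10] [567. -30.] [570. -29.]
top red [193.4, 225.3] 29 bbox [191, 223, 6, 6] [493. 276.] [495. 281.]
top red [196.4, 289.8] 14 bbox [195, 288, 4, 5] [329. 260.] [328. 265.]
scene green [447.0, 206.6] 11 bbox [445, 206, 5, 3] [569. 256.] [552. 266.]
scene green [255.0, 233.6] 67 bbox [250, 230, 11, 8] [ 564. -231.] [ 547. -231.]
scene green [479.3, 274.1] 67 bbox [474, 271, 12, 8] [796. 233.] [784. 243.]
scene red [442.6, 186.4] 17 bbox [440, 185, 6, 4] [489. 278.] [471. 289.]
scene red [338.3, 228.7] 66 bbox [333, 225, 11, 8] [590. -33.] [573. -28.]
scene red [477.7, 236.0] 25 bbox [475, 233, 6, 7] [685. 284.] [670. 295.]
```

View pics/crop.png

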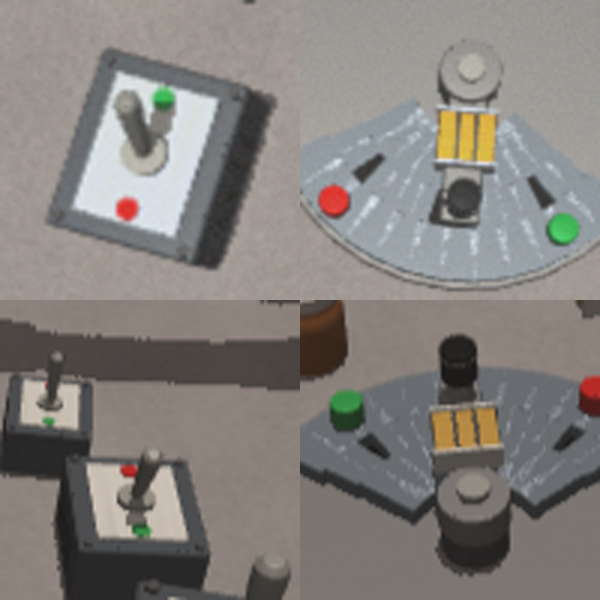

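The crop confirms the middle box, with its green dot up-image and the bat leaning that way. The slots show as dark radial marks: green slot at top px ≈(380,194), red slot ≈(323,186). Knob top ≈(354,193), pivot top ≈(357,152.5).

```bash
python3 - <<'E'
from h import *
t=cv2.imread("pics/top0.png");s=cv2.imread("pics/scene0.png")
A=[(160+x*80/300,170+y*80/300) for x,y in[(110,48),(245,88),(205,262),(50,218)]]
Q=np.array([onz("top",*p,70) for p in A])[:,:2];print("box",Q.round(0).tolist(),"c",Q.mean(0),[np.linalg.norm(Q[i]-Q[i-1]).round(0) for i in range(4)])
tip=(160+127*80/300,170+100*80/300);print("tip@144",onz("top",*tip,144),tri("top",tip,"scene",(400+150/3,130+(455-300)/3)))
piv=onz("top",300+(471-300)/3,130+66/3,80);print("pivot",piv,tri("top",(357,152),"scene",(240+(474-300)/3,200+(486-300)/3)))
kn=onz("top",300+(463-300)/3,130+190/3,113);print("knob",kn,np.linalg.norm((kn-piv)[:2]),tri("top",(354.3,193.3),"scene",(240+(458-300)/3,200+(343-300)/3)))
# dark in plate: slots
g=cv2.cvtColor(t,6)
for n,w in(("green",(368,183,386,202)),("red",(315,178,330,192))):
    im=t[w[1]:w[3],w[0]:w[2]].max(2);ys,xs=np.where(im<75)
    P=np.array([onz("top",x+w[0],y+w[1],32)[:2] for x,y in zip(xs,ys)])-piv[:2]
    r=np.hypot(*P.T);a=np.arctan2(P[:,1],P[:,0]);print(n,"slot n",len(P),"r",r.min(),r.max(),"ang",[ (lo,round(np.median(a[(r>=lo)&(r<lo+12)]),3)) for lo in range(80,150,12) if ((r>=lo)&(r<lo+12)).any()],"med",np.median(a))
for n,p in(("green",(387.5,205.8)),("red",(310.8,196.3))):
    f=onz("top",*p,53)[:2]-piv[:2];print(n,"flag r",np.hypot(*f),"ang",np.arctan2(f[1],f[0]))
k=kn-piv;print("knob ang",np.arctan2(k[1],k[0]))
g5,r5=onz("top",203,195.3,70),onz("top",193.4,225.3,70);print("dots mid",(g5+r5)/2,"yaw",np.arctan2(*(g5-r5)[1::-1]))
W=calibration("wrist");print(W["fx"],np.round(W["world_from_camera"],2).tolist())
E
```

```text
box [[606.0, 292.0], [576.0, 195.0], [455.0, 219.0], [486.0, 328.0]] c [530.74952026 258.42924236] [np.float64(125.0), np.float64(101.0), np.float64(124.0), np.float64(114.0)]
tip@144 [555.6616203 253.9258447 144.       ] (array([556.61936821, 256.17155809, 140.20832096]), np.float64(1.9768121796293148))
pivot [ 683.0311304  -151.97442099   80.        ] (array([ 683.90141718, -150.38058707,   78.01749368]), np.float64(3.5553831530791546))
knob [ 566.60785857 -140.54879358  113.        ] 116.9825764196262 (array([ 566.29488962, -139.45288154,  115.99835711]), np.float64(1.6254046340584891))
green slot n 30 r 106.31536238469772 133.28333820598345 ang [(104, np.float64(-2.603)), (116, np.float64(-2.598)), (128, np.float64(-2.6))] med -2.6004617390290337
red slot n 28 r 107.92894757492643 133.49861423308016 ang [(104, np.float64(2.28)), (116, np.float64(2.279)), (128, np.float64(2.278))] med 2.278678283565479
green flag r 160.77790335169465 ang -2.6242140672526593
red flag r 166.80569929669278 ang 2.313907285511903
knob ang 3.0437672196748133
dots mid [532.44603121 264.91187885  70.        ] yaw -0.26760108413828854
282.51692550794536 [[0.37, 0.89, 0.27, 168.11], [0.93, -0.35, -0.11, 632.43], [-0.0, 0.29, -0.96, 373.42], [0.0, 0.0, 0.0, 1.0]]
```

Emit:
{"name": "apply_moves", "arguments": {
  "targets": [
    [0, 0, 0, 0, -0.75, 0],
    [0.92, 0, -0.52, 0, 0, 0],
    [0.92, 0, -0.52, 0, 0, 0],
    [0.92, 0, -0.52, 0, 0, 0],
    [0.92, 0, -0.52, 0, 0, 0],
    [0.92, 0, -0.52, 0, 0, 0],
    [0.92, 0, -0.52, 0, 0, 0],
    [0.92, 0, -0.52, 0, 0, 0],
    [0.92, 0, -0.52, 0, 0, 0],
    [0.92, 0, -0.52, 0, 0, 0],
    [0.92, 0, -0.52, 0, 0, 0],
    [0, 0, 0, 0, 0, 0]
  ],
  "jaw": -1
}}

```text
clock: 1.6
eef_pos: [540.1, 301.5, 230.8]
tool_rot: [-1.573, -0.002, -0.277]
force: [-0.3, -0.5, 0.3]
width: -0.0
```

Emit:
{"name": "apply_moves", "arguments": {
  "targets": [
    [0.91, 0, -0.47, 0, 0, 0],
    [0.92, 0, -0.48, 0, 0, 0],
    [0, 0, 0, 0, 0, 0],
    [0, 0.65, 0, 0, 0, 0],
    [0, 0.65, 0, 0, 0, 0],
    [0, 0.65, 0, 0, 0, 0],
    [0, 0.6, 0, 0, 0, 0],
    [0, 0, 0, 0, 0, 0],
    [0, 0, 0, 0, 0, 0]
  ]
}}

```text
clock: 2.72
eef_pos: [597.4, 251.3, 130.1]
tool_rot: [-1.57, -0.0, -0.269]
force: [0.0, -0.5, 0.7]
width: -0.1
```

```bash
python3 - <<'E'
from h import *
s=read_state();print(s["eef_pos"],s["force"],s["tool_rot"])
a=get_image("scene")[100:300,350:600,::-1];b=get_image("top")[140:260,140:290,::-1]
print(proj("top",s["eef_pos"]))
cv2.imwrite("pics/c2.png",np.hstack([cv2.resize(a,(500,400),interpolation=2),cv2.resize(b,(300,400) if 0 else (300,240),interpolation=2) if 0 else cv2.copyMakeBorder(cv2.resize(b,(300,240),interpolation=2),0,160,0,0,0)]))
E
```

```text
[597.42293208 251.26343382 130.09618116] [ 0.03809886 -0.52839222  0.74852839] [-1.56971545e+00 -3.56956142e-04 -2.69028077e-01]
[197.47326729 181.1188743 ]
```

View pics/c2.png

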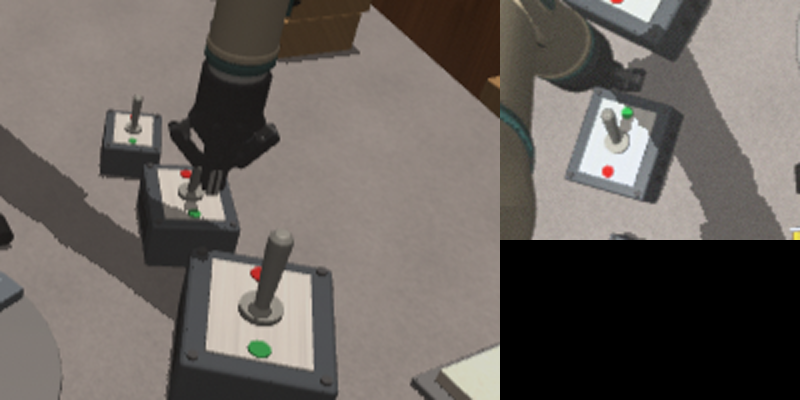

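Finger stands on the green side of the bat at scene-crop (213,185), box x ≈ 67, clear of it. Now a slow push.

Emit:
{"name": "apply_moves", "arguments": {
  "targets": [
    [-0.25, 0, -0.12, 0, 0, 0],
    [-0.25, 0, 0, 0, 0, 0],
    [-0.1, 0, 0, 0, 0, 0],
    [-0.1, 0, 0, 0, 0, 0],
    [-0.1, 0, 0, 0, 0, 0],
    [-0.1, 0, 0, 0, 0, 0]
  ]
}}

```text
clock: 3.58
eef_pos: [567.4, 253.5, 132.1]
tool_rot: [-1.567, -0.011, -0.273]
force: [7.3, -3.2, 7.2]
width: -0.1
```

Emit:
{"name": "apply_moves", "arguments": {
  "targets": [
    [-0.1, 0, 0, 0, 0, 0],
    [-0.1, 0, 0, 0, 0, 0],
    [-0.1, 0, 0, 0, 0, 0],
    [-0.08, 0, 0, 0, 0, 0],
    [0, 0, 0, 0, 0, 0]
  ]
}}

```text
clock: 4.2
eef_pos: [545.3, 259.5, 128.7]
tool_rot: [-1.572, 0.002, -0.269]
force: [0.0, 0.6, -0.5]
width: -0.4
```

Emit:
{"name": "apply_moves", "arguments": {
  "targets": [
    [0.4, 0, 0, 0, 0, 0],
    [0.2, -0.5, 0, 0, 0, 0],
    [0, -0.9, 0, 0, 0, 0],
    [0, -0.9, 0, 0, 0, 0],
    [0, 0, 0, 0, -0.61, 0],
    [0, 0, 0, 0, -0.61, 0],
    [0, 0, -1, 0, 0, 0],
    [0, 0, -1, 0, 0, 0],
    [0, 0, -1, 0, 0, 0],
    [0, 0, -1, 0, 0, 0],
    [0, 0, -1, 0, 0, 0],
    [0, 0, 0, 0, 0, 0]
  ],
  "jaw": 1
}}

```text
clock: 5.7
eef_pos: [550.8, 48.3, 221.4]
tool_rot: [-1.573, -0.0, -0.107]
force: [1.2, 0.3, 0.5]
width: 85.3
```

```bash
python3 - <<'E'
from h import *
s=read_state();print(s["eef_pos"],s["tool_rot"],s["width"])
b=get_image("top")[140:260,140:290,::-1];a=get_image("scene")[100:300,350:600,::-1]
cv2.imwrite("pics/c3.png",np.vstack([cv2.resize(a,(375,300),interpolation=2),cv2.resize(b,(375,300),interpolation=2)]))
E
```

```text
[550.7782682   48.29662231 221.35914309] [-1.57345390e+00 -3.59992649e-04 -1.07367347e-01] 85.26627552203577
```

View pics/c3.png

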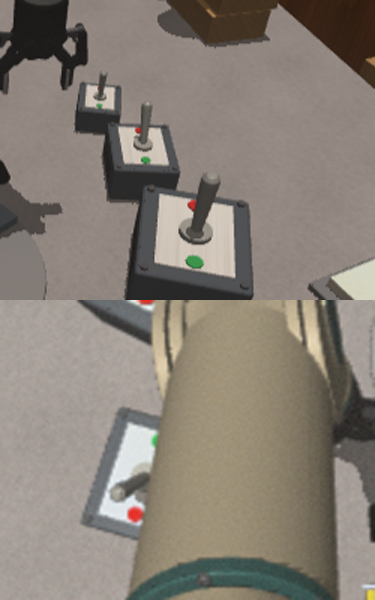

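Bat tip now at about scene px (447,170) / top px (187,217), on the red side, so off. I'll confirm that by projection and move over the knob.

Emit:
{"name": "apply_moves", "arguments": {
  "targets": [
    [0.17, 0, -0.93, 0, 0, 0],
    [0.17, 0, -0.93, 0, 0, 0],
    [0.17, 0, -0.93, 0, 0, 0],
    [0.17, 0, -0.93, 0, 0, 0],
    [0.17, 0, -0.93, 0, 0, 0],
    [0, 0, 0, 0, 0, 0],
    [0, 0, 0, 0, 0, 0]
  ]
}}

```text
clock: 6.68
eef_pos: [566.0, -132.9, 221.1]
tool_rot: [-1.569, 0.0, -0.098]
force: [0.2, 0.1, 0.2]
width: 85.2
```

```bash
python3 - <<'E'
from h import *
for n in("top","scene"): print(n,"off tip",proj(n,(504.5,271,144)),"on",proj(n,(558.5,256,144)))
s=read_state();print(s["eef_pos"],s["tool_rot"],s["width"])
c=calibration("wrist");im=get_image("wrist")[:,:,::-1];cv2.imwrite("pics/w4.png",im)
print(np.array(c["world_from_camera"]).round(3).tolist());print("expected knob top",proj("wrist",(565,-140,113),c),"pivot",proj("wrist",(683,-151.5,80),c))
E
```

```text
top off tip [185.8862779  217.48931209] on [193.07946942 195.53028565]
scene off tip [446.93369066 167.55271458] on [450.09999456 181.00772793]
[ 565.99049807 -132.87250209  221.08088767] [-1.56931649e+00  1.15822155e-04 -9.77521079e-02] 85.21573373809258
[[0.097, 0.951, 0.293, 491.462], [0.995, -0.093, -0.028, -125.359], [0.001, 0.294, -0.956, 364.037], [0.0, 0.0, 0.0, 1.0]]
expected knob top [315.06867555 202.60339672] pivot [316.74053429 292.32145458]
```

View pics/w4.png

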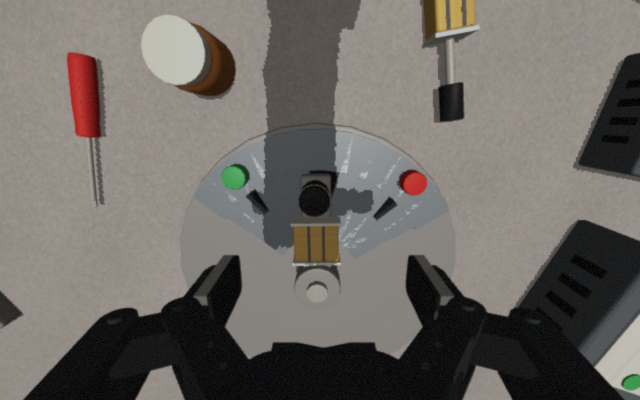

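Wrist view: knob top (314,201) and pivot (317,292) match the predictions within 2 px, and the bat matches the "off" projection. The green slot mark is at (257,201). I'll measure the slot from this view too.

```bash
python3 - <<'E'
from h import *
c=calibration("wrist");im=cv2.imread("pics/w4.png");piv=np.array([683,-151.5])
for n,w in(("green",(240,182,275,222)),("red",(368,190,402,225))):
    g=im[w[1]:w[3],w[0]:w[2]].max(2);ys,xs=np.where(g<50)
    P=np.array([onz("wrist",x+w[0],y+w[1],32,c)[:2] for x,y in zip(xs,ys)]);d=P-piv
    v=np.linalg.eigh(np.cov(P.T))[1][:,1];print(n,len(P),P.mean(0),"ang",np.arctan2(*d.mean(0)[::-1]),"r",np.hypot(*d.T).min(),np.hypot(*d.T).max(),"axis",np.arctan2(v[1],v[0]))
print(onz("wrist",314.5,201,113,c),onz("wrist",317,292.5,80,c))
for p in((235,177),(414,183)): f=onz("wrist",*p,54,c)[:2]-piv;print("flag",np.hypot(*f),np.arctan2(*f[::-1]))
E
```

```text
green 208 [ 579.97287264 -214.02511862] ang -2.5961295706393672 r 103.89471386511781 134.31987781370378 axis -2.6095681135303987
red 172 [603.32137931 -59.43722436] ang 2.284209767298778 r 104.99083184422116 134.56728060943277 axis 2.297191230432112
[ 563.36030292 -139.94129594  113.        ] [ 683.24574171 -150.70065149   80.        ]
flag 158.94339179088922 -2.6348571609761193
flag 165.69554790180865 2.319999817991208
```

Emit:
{"name": "apply_moves", "arguments": {
  "targets": [
    [-0.03, 0, -0.18, 0, 0, 0],
    [0, 0.8, 0, 0, 0, 0],
    [0, 0.8, 0, 0, 0, 0],
    [0, 0.8, 0, 0, 0, 0],
    [0, 0.7, 0, 0, 0, 0],
    [0, 0.44, 0, 0, 0, 0],
    [0, 0, 0, 0, 0, 0],
    [0, 0, 0, 0, 0, 0]
  ]
}}

```text
clock: 7.72
eef_pos: [564.3, -141.8, 80.6]
tool_rot: [-1.571, -0.002, -0.099]
force: [0.1, -0.1, 0.7]
width: 85.1
```

Emit:
{"name": "apply_moves", "arguments": {
  "targets": [
    [0, 0.05, 0.03, 0, 0, 0],
    [0, 0, 0, 0, 0, 0],
    [0, 0, 0, 0, 0, 0],
    [0, 0, 0, 0, 0, 0],
    [0, 0, 0, 0, 0, 0],
    [0, 0, 0, 0, 0, 0],
    [0, 0, 0, 0, 0, 0]
  ],
  "jaw": -1
}}

```text
clock: 8.6
eef_pos: [563.8, -140.7, 78.2]
tool_rot: [-1.571, -0.0, -0.1]
force: [-1.4, -0.1, 5.7]
width: 28.6
```

Emit:
{"name": "apply_moves", "arguments": {
  "targets": [
    [0, -0.1, 0, 0, 0, 0],
    [0, -0.1, 0, 0, 0, 0],
    [0, -0.1, 0, 0, 0, 0],
    [0, -0.1, 0, 0, 0, 0],
    [0, -0.1, 0, 0, 0, 0],
    [0, 0, 0, 0, 0, 0],
    [0, 0, 0, 0, 0, 0]
  ]
}}

```text
clock: 9.48
eef_pos: [563.7, -140.7, 97.7]
tool_rot: [-1.571, -0.0, -0.1]
force: [3.1, -1.3, -8.7]
width: 28.6
```

Emit:
{"name": "apply_moves", "arguments": {
  "targets": [
    [0.006, 0, -0.188, 0, -0.45, 0],
    [0.006, 0, -0.188, 0, -0.45, 0],
    [0.006, 0, -0.188, 0, -0.45, 0],
    [0.006, 0, -0.188, 0, -0.45, 0],
    [0.006, 0, -0.188, 0, -0.45, 0],
    [0.006, 0, -0.188, 0, -0.45, 0],
    [0.006, 0, -0.188, 0, -0.45, 0],
    [0.006, 0, -0.188, 0, -0.45, 0],
    [0.006, 0, -0.188, 0, -0.45, 0],
    [0.006, 0, -0.188, 0, -0.45, 0],
    [0, 0, 0, 0, 0, 0],
    [0, 0, 0, 0, 0, 0]
  ]
}}

```text
clock: 10.98
eef_pos: [579.6, -212.8, 97.6]
tool_rot: [-1.571, -0.001, 0.527]
force: [5.2, -1.1, -9.9]
width: 28.9
```

Emit:
{"name": "apply_moves", "arguments": {
  "targets": [
    [0, 0, -0.03, 0, -0.04, 0],
    [0, 0.1, 0, 0, 0, 0],
    [0, 0.1, 0, 0, 0, 0],
    [0, 0, 0, 0, 0, 0],
    [0, 0, 0, 0, 0, 0]
  ]
}}

```text
clock: 11.6
eef_pos: [580.0, -213.7, 89.7]
tool_rot: [-1.57, -0.0, 0.534]
force: [3.8, -0.6, -8.3]
width: 28.7
```

Emit:
{"name": "apply_moves", "arguments": {
  "targets": [
    [0, 0.1, 0, 0, 0, 0],
    [0, 0.1, 0, 0, 0, 0],
    [0, 0, 0, 0, 0, 0],
    [0, 0, 0, 0, 0, 0]
  ]
}}

```text
clock: 12.1
eef_pos: [580.2, -213.8, 81.6]
tool_rot: [-1.571, -0.0, 0.534]
force: [4.1, 0.8, -7.5]
width: 28.8
```

Emit:
{"name": "apply_moves", "arguments": {
  "targets": [
    [0, 0.08, 0, 0, 0, 0],
    [0, 0, 0, 0, 0, 0],
    [0, 0, 0, 0, 0, 0]
  ]
}}

```text
clock: 12.48
eef_pos: [580.2, -213.9, 78.5]
tool_rot: [-1.571, -0.0, 0.534]
force: [5.4, 1.3, -7.1]
width: 28.9
```

Pin height is about 0.3 mm with spring force still on, so it's in the slot. A gentle sideways nudge will test it.

Emit:
{"name": "apply_moves", "arguments": {
  "targets": [
    [0, 0, -0.06, 0, 0, 0],
    [0, 0, -0.06, 0, 0, 0],
    [0, 0, 0, 0, 0, 0]
  ]
}}

```text
clock: 12.85
eef_pos: [581.2, -215.6, 78.4]
tool_rot: [-1.567, 0.001, 0.537]
force: [0.6, 5.5, -3.0]
width: 28.7
```

Emit:
{"name": "apply_moves", "arguments": {
  "targets": [
    [0, 0, 0.08, 0, 0, 0],
    [0, 0, 0.08, 0, 0, 0],
    [0, 0, 0.08, 0, 0, 0],
    [0, 0, 0, 0, 0, 0]
  ]
}}

```text
clock: 13.35
eef_pos: [580.0, -213.6, 78.8]
tool_rot: [-1.578, -0.003, 0.532]
force: [10.1, -5.1, -11.3]
width: 28.7
```

Emit:
{"name": "apply_moves", "arguments": {
  "targets": [
    [0, 0, -0.06, 0, 0, 0],
    [0, 0, -0.06, 0, 0, 0],
    [0, 0, 0, 0, 0, 0]
  ]
}}

```text
clock: 13.72
eef_pos: [580.4, -214.2, 78.5]
tool_rot: [-1.571, -0.001, 0.534]
force: [4.2, 0.9, -6.7]
width: 28.8
```

Walls felt on both sides, about 2 mm of play in all. Release, rise and look.

Emit:
{"name": "apply_moves", "arguments": {
  "targets": [
    [0, 0, 0, 0, 0, 0],
    [0, 0, 0, 0, 0, 0],
    [0, 0, 0, 0, 0, 0],
    [0, 0, 0, 0, 0, 0],
    [0, 0, 0, 0, 0, 0],
    [0, -0.6, 0, 0, 0, 0],
    [0, -0.9, 0, 0, 0, 0],
    [0, -0.9, 0, 0, 0, 0],
    [0, -0.9, 0, 0, 0, 0],
    [0, -0.3, 0, 0, 0, 0],
    [0, 0, 0, 0, 0, 0]
  ],
  "jaw": 1
}}

```text
clock: 15.1
eef_pos: [580.1, -214.1, 222.7]
tool_rot: [-1.572, -0.0, 0.534]
force: [-0.1, 1.0, -0.5]
width: 85.6
```

```bash
python3 - <<'E'
from h import *
s=read_state();print(s["eef_pos"],s["tool_rot"],s["width"],s["force"])
c=calibration("wrist");im=get_image("wrist")[:,:,::-1]
a=get_image("scene")[190:310,230:370,::-1]
cv2.imwrite("pics/w5.png",np.vstack([im[100:350,150:500],cv2.resize(a,(350,300),interpolation=2)]))
for h in(113,127): print(h,"knob top wrist crop",proj("wrist",(580.3,-214,h),c)-[150,100],"scene",(proj("scene",(580.3,-214,h))-[230,190])*2.5+[0,250])
E
```

```text
[ 580.10145122 -214.08123992  222.74107588] [-1.57155438e+00 -4.42793512e-04  5.34027066e-01] 85.55457707939244 [-0.08074522  0.96000639 -0.53459803]
113 knob top wrist crop [173.1440464  102.47426519] scene [ 79.2304236  334.38289457]
127 knob top wrist crop [173.11422605 106.97384655] scene [ 78.10427464 323.14341759]
```

View pics/w5.png

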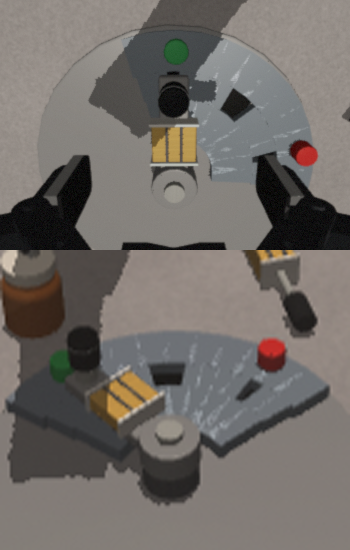

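Scene crop: knob top at (83,333) against a predicted (79,334) for pin down and (78,323) for up on the plate, so the pin is home at the green flag. Middle slot is empty. Now back to the switch.

Emit:
{"name": "apply_moves", "arguments": {
  "targets": [
    [0, 0, 0, 0, 0.96, 0],
    [0, 0, 0, 0, 0.96, 0],
    [0, 0, 0, 0, 0.96, 0],
    [0, 0, 0, 0, 0.96, 0],
    [0, 0, 0, 0, 0.96, 0],
    [0, 0, 0, 0, 0.96, 0],
    [0, 0, 0, 0, 0, 0]
  ],
  "jaw": -1
}}

```text
clock: 16.08
eef_pos: [579.2, -213.6, 220.8]
tool_rot: [-1.571, 0.003, -0.269]
force: [0.5, 0.1, 0.5]
width: 0.1
```

Emit:
{"name": "apply_moves", "arguments": {
  "targets": [
    [-0.5, 0, 0.93, 0, 0, 0],
    [-0.5, 0, 0.93, 0, 0, 0],
    [-0.5, 0, 0.93, 0, 0, 0],
    [-0.5, 0, 0.93, 0, 0, 0],
    [-0.5, 0, 0.93, 0, 0, 0],
    [-0.5, 0, 0.93, 0, 0, 0],
    [-0.5, 0, 0.93, 0, 0, 0],
    [-0.5, 0, 0.93, 0, 0, 0],
    [-0.5, 0, 0.93, 0, 0, 0],
    [-0.5, 0, 0.93, 0, 0, 0],
    [-0.5, 0, 0.93, 0, 0, 0],
    [0, 0, 0, 0, 0, 0]
  ]
}}

```text
clock: 17.58
eef_pos: [475.3, 243.3, 221.8]
tool_rot: [-1.57, 0.002, -0.261]
force: [-0.0, -1.1, -0.3]
width: -0.0
```

Emit:
{"name": "apply_moves", "arguments": {
  "targets": [
    [-0.45, 0, 0.86, 0, 0, 0],
    [0, 0, 0, 0, 0, 0],
    [0, 0.6, 0, 0, 0, 0],
    [0, 0.6, 0, 0, 0, 0],
    [0, 0.6, 0, 0, 0, 0],
    [0, 0.5, 0, 0, 0, 0],
    [0, 0, 0, 0, 0, 0],
    [0, 0, 0, 0, 0, 0]
  ]
}}

```text
clock: 18.58
eef_pos: [469.6, 276.4, 130.9]
tool_rot: [-1.571, -0.001, -0.271]
force: [0.4, 0.0, -0.5]
width: -0.1
```

Emit:
{"name": "apply_moves", "arguments": {
  "targets": [
    [0.2, 0, 0.1, 0, 0, 0],
    [0.2, 0, 0, 0, 0, 0],
    [0.1, 0, 0, 0, 0, 0],
    [0.1, 0, 0, 0, 0, 0],
    [0.1, 0, 0, 0, 0, 0],
    [0.1, 0, 0, 0, 0, 0]
  ]
}}

```text
clock: 19.32
eef_pos: [497.0, 274.0, 130.7]
tool_rot: [-1.572, 0.006, -0.268]
force: [-7.0, 1.6, 6.8]
width: 0.2
```

Emit:
{"name": "apply_moves", "arguments": {
  "targets": [
    [0.1, 0, 0, 0, 0, 0],
    [0.1, 0, 0, 0, 0, 0],
    [0.1, 0, 0, 0, 0, 0],
    [0.1, 0, 0, 0, 0, 0],
    [0, 0, 0, 0, 0, 0]
  ]
}}

```text
clock: 19.95
eef_pos: [517.4, 267.4, 130.4]
tool_rot: [-1.571, -0.001, -0.271]
force: [-0.6, 0.3, 0.4]
width: -0.0
```

Snapped over (force zero at box x ≈ -14.6). Retreat, rise, and check.

Emit:
{"name": "apply_moves", "arguments": {
  "targets": [
    [-0.4, 0, 0, 0, 0, 0],
    [-0.4, -0.3, 0, 0, 0, 0],
    [0, -0.9, 0, 0, 0, 0],
    [0, -0.9, 0, 0, 0, 0],
    [-0.5, -0.3, 0.5, 0, 0, 0],
    [-0.5, 0, 0.9, 0, 0, 0],
    [-0.5, 0, 0.9, 0, 0, 0],
    [-0.5, 0, 0.9, 0, 0, 0],
    [-0.5, 0, 0.9, 0, 0, 0],
    [-0.5, 0, 0.9, 0, 0, 0],
    [0, 0, 0, 0, 0, 0],
    [0, 0, 0, 0, 0, 0]
  ]
}}

```text
clock: 21.45
eef_pos: [422.3, 501.0, 226.9]
tool_rot: [-1.572, -0.0, -0.269]
force: [-1.0, -0.5, 0.2]
width: 0.1
```

```bash
python3 - <<'E'
from h import *
s=read_state();print(s["eef_pos"],s["force"],s["clock"])
t=get_image("top")[60:320,150:480,::-1];a=get_image("scene")[130:260,230:490,::-1]
cv2.imwrite("pics/f6.png",np.vstack([cv2.resize(t,(400,315),interpolation=2),cv2.resize(a,(400,200),interpolation=2)]))
for n,o,k,d in(("top",(150,60),400/330,0),("scene",(230,130),400/260,315)):
    print(n,[((proj(n,P)-o)*k+[0,d]).round(0) for P in((504.5,271,144),(558.5,256,144),(580.3,-214,113))])
E
```

```text
[422.27106673 500.98689173 226.87878443] [-0.98560092 -0.5467047   0.21308343] 21.45
top [array([ 43., 191.]), array([ 52., 164.]), array([283., 155.])]
scene [array([334., 373.]), array([339., 393.]), array([ 49., 459.])]
```

View pics/f6.png

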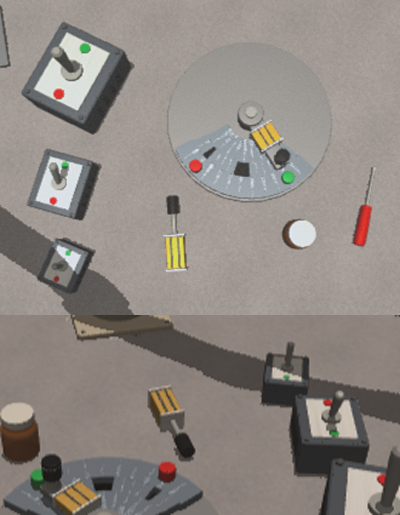

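The bat tip is at top-crop (54,168) and scene-crop (339,395). The "on" projections are (52,164) and (339,393), so the toggle is on. The knob is at the green flag with the pin down, and the loose things haven't moved.

```bash
python3 -c "
from cell import *
print(finish_job())"
```

```text
the job is handed in; nothing more can be done
None
```

The coder is on the green station with the toggle back on. I handed the job in at about 21.5 s, with the arm clear of everything.

**What I did**
- I pushed the middle box's bat off with a shut finger. It snapped over and the contact force fell to zero.
- I raised the pin about 19.5 mm, swung the arm about 0.63 rad to the green flag, and lowered the pin at the slot position measured from the images.
- After releasing the knob, I pushed the bat back on with the finger in the same way.

**Last checks**
- **Pin:** it went in on the first try and was about 0.3 mm from the bottom just before release. Small sideways nudges met a wall on both sides of the slot, and the released knob sat at its "down" height in the image.
- **Toggle:** the bat tip matched the "on" position in both the top and scene views, within about 5 px in the enlarged crop.
- **Loose things:** the type holder, screwdriver and jar looked unmoved.
- **Forces:** the readings I saw peaked at about 16 N, well under the limits. They were taken only at the end of each move.

No check failed. One small disagreement: the green flag measured 159–161 mm from the pivot, against the stated 165 mm or so. I relied on the visible slot and the feel test instead.

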